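# Snap two extension bars back into the clip rack

## Robot

A 7-joint arm with a two-finger parallel gripper is mounted at the origin on the work surface. World frame = base frame: x ahead of the robot, y to its left, z up, the work surface at z = 0. Lengths are in m, angles in rad, forces in N, time in s.
With the tool pointing down it reaches from about 0.375 to 0.925 m from the base axis. Payload 3.1 kg.
Tool frame: the origin (TCP) lies at the centre of the arm's flange, where the gripper is bolted on; the fingertips stand 173 mm ahead of it and the grasp point (between the pads) lies 155 mm ahead of it; y points along the fingers, z is the direction in which the jaws open and shut, and the axes are right-handed (so a half turn about y gives the same grasp; the last joint's range is limited). The gripper opens to 85 mm and grips with 20 to 120 N. Pads are 22 mm wide; open, the fingers measure 114 mm over their backs; the gripper's body (76 mm by 85 mm) begins 54 mm behind the grasp point. The pads swing forward as they close: fully open they stand 13 mm farther back than shut.
Start: joints at [-1.41, 0.383, 0.044, 1.598, -0.018, 1.161, -0.05], TCP at [0.166, 0.628, 0.405] pointing down, gripper open.
Joint ranges: [-2.61, 2.61], [-0.41, 2.15], [-1.48, 1.57], [0, 2.5], [-1.57, 4.71], [0.05, 1.97], [-2.85, 2.85]. Speed limits (rad/s): [2.79, 2.79, 3.14, 3.14, 3.14, 3.14, 3.14].

## Interface

Orientations are given as [roll, pitch, yaw] about the fixed x, y, z axes, in that order (R = Rz(yaw) Ry(pitch) Rx(roll)).
In Python, from cell import * gives the robot as it stands. The module is installed in compiled form; this text tells all that it offers.
- The arm moves only by the tool send_rows, never from a script. Its arguments are lists of equal length, an entry for each row: "jaw": the finger opening in mm, from 0 to 85.4; "delta_pos": the shift along the tool's x, y, z in mm, a list of three; "rotation": the turn, a rotation vector about the tool's x, y, z in degrees, a list of three. A call has 1 to 12 rows; each row shifts and turns the pose as measured when the row begins, along the tool's axes as they then stand; what a row does not reach is not made up. A row lasts 1/10 s, in which the tool goes at most 50 mm and 8.59 degrees, less where a joint would pass 70% of its speed; a pose out of reach is approached as far as the arm can. A call with a gripper value outside its range is refused whole. The fingers move at their own pace and stop on an object; the grip force is fixed at half the most. Time passes only in rows, so rows that do not move let the fingers close. It gives the time, the measured TCP pose, the force and the opening at its end, in the units of the state.
- state(): the state, without advancing time (a new reading comes with each control period).
- camera(name): name is "scene" or "top"; returns (picture, depth): 384x512x3 uint8, red, green, blue; 384x512 float32, m along the optical axis (not along the pixel's ray), 0 where there is no reading.
- camera_info(name): a dict with "K" (3x3 intrinsics, pixels), "rvec" (rotation vector, rad) and "tvec" (3), from world to camera coordinates, as OpenCV has them. Camera axes: x right, y down, z forward; pixel columns grow to the right and rows downward; lengths in m; the calibration is good to about 2 mm. A picture is of the moment at which its call begins. camera_info takes no time and is no camera call.
- job_done(): hands the job in, once; it reports no verdict.
The state is a dict: "time": time; "joints": joint angles; "dq": joint speeds; "tau": joint torques, N m; "tcp_pos": TCP position; "tcp_rot": TCP orientation; "wrist_force": force on the tool from outside, world axes, zero at the start; "torque": the same for the moment, N m; "finger_gap": opening from 0.0 (shut) to 1.0 (fully open).
Only numpy, scipy, OpenCV 4.12 (cv2) and the standard library are available. Lean on these libraries where they do the work, as an engineer would, in place of code of your own. Each camera call takes 0.05 s, during which the arm holds its last target.

## Task

Put the long and the short extension bar back into the sloped tool rack: each in its own lane over its yellow painted shadow, square drive end at the top like the bar already there, pressed in until it has snapped fully home in both its spring clips. The clips have been set off-centre on their rails, so find them by eye or by feel before you press, and do not ram the bars in. Leave the bar already in the rack, the sprocket and the chain guide where they are.

Things in the scene. Friction and masses are not known exactly. Their poses are not given: they have to be found in the camera images.
- bar_long: Chromed extension bar 200 mm long, 300 g. Round shaft 16 mm thick, 134 mm long; at -x a round socket end 22 mm thick, 38 mm long, with a square hole; at +x a hexagon collar 22 mm across flats, 14 mm long, then the square drive, 12.7 mm wide, 14 mm long. Origin on the axis at mid-shaft, x towards the square drive. Starts lying level on 3 mm cardboard, axis 14 mm above the bench.
- bar_short: Chromed extension bar 150 mm long, 230 g. Round shaft 16 mm thick, 84 mm long; at -x a round socket end 22 mm thick, 38 mm long, with a square hole; at +x a hexagon collar 22 mm across flats, 14 mm long, then the square drive, 12.7 mm wide, 14 mm long. Origin on the axis at mid-shaft, x towards the square drive. Starts lying level on 3 mm cardboard, axis 14 mm above the bench.
- bar_mid: Bystander: a like bar, 175 mm long (shaft 109 mm), already snapped home in the rack's middle lane, square drive at the top. Origin on its axis at mid-shaft, x towards the square drive.
- rack_face: Blue plate of the rack, 240 mm (up the slope) x 230 mm, fixed, leaning back 12 degrees, facing the robot and up. Origin at the centre of its upper surface, 48 mm above the bench; x up the slope, y left, z out of the plate: bars are pressed in along -z. Two aluminium rails, 18 mm wide, 10 mm high, run along y at x = -28 and +28 mm. Lanes lie at y = +66 (long), 0 (middle), -66 mm (short).
- home_long (a point): Middle of the long bar's lane (left, longest yellow shadow), 24 mm above the plate; axes as rack_face. The long bar's origin lies near here when home, its x along this x, shifted along y with its clips: their carrier was screwed down anywhere up to 12 mm to either side of this point, and no sensor reports it. Find it by looking or by feel.
- home_short (a point): The same for the short bar's lane (right, shortest yellow shadow): its carrier too may sit up to 12 mm to either side, its own amount. The middle lane's carrier is centred.
- bar_long_drive (a point): Tip of the long bar's square drive, on its axis, 95 mm from the bar's origin.
- bar_short_drive (a point): Tip of the short bar's square drive, on its axis, 70 mm from the bar's origin.
- sprocket: Bystander: dark steel camshaft sprocket, 88 mm in diameter, 18 mm high, flat on the cardboard beyond the bars; origin under its centre.
- guide: Bystander: curved black plastic timing-chain guide, about 210 mm long, 18 mm high, on the cardboard beyond the bars; origin under its middle, x along its length.
- rack: The whole rack, fixed; origin on the bench under the plate, z up. Each lane has a dark carrier strip (top 12 mm above the plate) with two steel spring clips on it, 28 mm up and down the slope from the lane's middle, 12 mm wide along the bar; they grip the shaft. Saddle 16 mm above the plate, so a bar that is home has its axis 24 mm above it. Fingers can hold the shaft between the clips (44 mm).
- clip_mid_low (a point): Lower clip of the middle lane, at the axis of the bar in it. All clips are shaped like it: two slippery spring jaws, lips 13 mm apart, mouth flared at 45 degrees to 33 mm, its top 37 mm above the plate. A bar set centred in a mouth stops with its axis 34 mm above the plate, off-centre 0.7 to 1 mm higher per mm, and is pushed towards the middle.
- clip_mid_up (a point): Upper clip of the middle lane, at the axis of the bar in it. Pressed down the last 10 mm along -z, a centred bar meets 6 to 10 N from a lane's lower clip and 11 to 15 N from its stiffer upper clip; half-way down each snaps and pulls it onto the saddle. Well off-centre it jams on the flare at much higher force. Carriers are screwed tight and do not shift.
Mind the look-alikes: they are no part of the job. Leave any pink or purple look-alike of the bar_short alone.

How it is judged:
By the outcome, as a careful person would: the job done as asked, in the order asked, and still so for the second after the job is handed in, with the robot touching nothing.
It also fails if it takes over 56 s, if anything falls off the work surface, if the arm or the gripper's body presses on something with over 40 N, if the wrist force passes 120 N, or if a joint passes its speed limit or range.

## Working session

There is one attempt and no reset: what is moved stays moved. The work goes in short steps, Python scripts to look and compute and a tool call to move; the robot and the scene stay as the last step left them, time stands still between calls to the robot, and variables do not carry over. Pictures are saved under pics/ and viewed, and the job is handed in when it is done.

Besides the shell and the picture viewer there is one more tool, called after ">>>" in YAML: its name, and indented under it one key for each argument. send_rows: Moves the arm, as the interface text tells. Its arguments: {"type":"object","properties":{"jaw":{"type":"array","items":{"type":"number"}},"delta_pos":{"type":"array","items":{"type":"array","items":{"type":"number"}}},"rotation":{"type":"array","items":{"type":"array","items":{"type":"number"}}}},"required":["jaw","delta_pos","rotation"]}

```bash
mkdir -p pics
cat > h.py <<'E'
from cell import *
import numpy as np, cv2
def cam(n):
    i=camera_info(n); R=cv2.Rodrigues(np.array(i["rvec"],float))[0]; return np.array(i["K"],float),R,np.array(i["tvec"],float).ravel()
def ray(n,u,v):
    K,R,t=cam(n); d=R.T@(np.linalg.inv(K)@np.array([u,v,1.])); return -R.T@t,d
def onz(n,u,v,z):
    o,d=ray(n,u,v); return o+d*(z-o[2])/d[2]
def onplane(n,u,v,p,nn):
    o,d=ray(n,u,v); return o+d*((p-o)@nn)/(d@nn)
def px(n,p):
    K,R,t=cam(n); q=K@(R@np.array(p,float)+t); return q[:2]/q[2]
def depthpt(n,u,v,dep):
    o,d=ray(n,u,v); K,R,t=cam(n); return o+d*dep
def Rrpy(r): 
    from scipy.spatial.transform import Rotation as S
    return S.from_euler('xyz',r).as_matrix()
E
python3 - <<'E'
from h import *
s=state(); print(s)
for n in("scene","top"):
    p,d=camera(n); cv2.imwrite(f"pics/{n}0.png",p[:,:,::-1]); np.save(f"{n}0.npy",d); np.save(f"{n}0rgb.npy",p)
    K,R,t=cam(n); print(n,K.tolist(),(-R.T@t),R[2])
E
```

```text
{'time': 0.0, 'joints': array([-1.40980195,  0.38387399,  0.04386287,  1.599591  , -0.0179052 ,
        1.16119338, -0.0499024 ]), 'dq': array([ 0.00129574,  0.00014468, -0.00042682,  0.00078968,  0.0008629 ,
        0.00051782, -0.00022504]), 'tau': array([ 2.24785249e-04, -4.33467221e+01,  1.02461860e+00, -2.49509937e+01,
        1.04659202e-02,  1.12999187e-02, -3.83672614e-06]), 'tcp_pos': array([0.166217  , 0.6278833 , 0.40325392]), 'tcp_rot': array([-1.57346479e+00, -1.51276617e-04, -2.58745991e-01]), 'wrist_force': array([ 0.2075613 ,  0.57180247, -0.05708425]), 'torque': array([-0.07395101, -0.0067554 , -0.05595295]), 'finger_gap': 0.9973419492654941}
scene [[452.9620261600826, 0.0, 244.66816896317604], [0.0, 452.9620261600826, 185.65532728344397], [0.0, 0.0, 1.0]] [0.8944551  0.62142647 1.19617296] [-0.30328292 -0.40437092 -0.86284624]
top [[417.7711884804329, 0.0, 256.75494887108187], [0.0, 417.7711884804329, 194.0514016243864], [0.0, 0.0, 1.0]] [0.30163447 0.12760094 1.45231831] [ 0.13297781 -0.02130021 -0.99089011]
```

View pics/scene0.png

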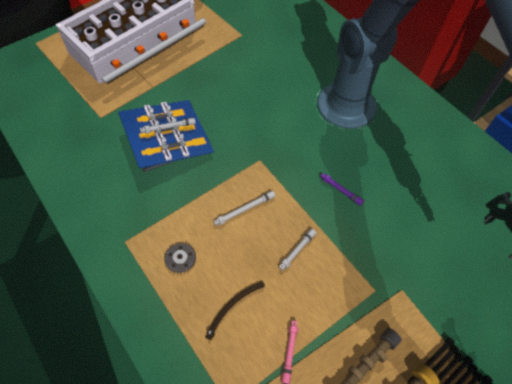

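View pics/top0.png

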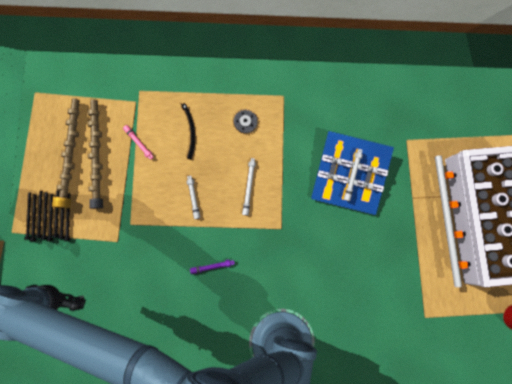

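The scene picture shows the chrome long bar near (244,208) and the chrome short bar near (297,250). The rack is at (165,133). In the top picture they are at (249,187), (194,198) and (353,173). Candidates in the top picture: pink bar (139,142), purple bar (213,267), mid bar in the rack (353,173), chrome short (194,198) and chrome long (249,187). I choose the two chrome bars on the cardboard and will check them in a close crop.

Run:
```python
import numpy as np,cv2
a=np.load("top0rgb.npy")[:,:,::-1]; b=np.load("scene0rgb.npy")[:,:,::-1]
z=lambda im,x,y,w,h,s:cv2.resize(im[y:y+h,x:x+w],None,fx=s,fy=s,interpolation=cv2.INTER_CUBIC)
cv2.imwrite("pics/c1.png",np.hstack([z(a,170,140,100,90,4),z(a,305,125,100,90,4)]))
cv2.imwrite("pics/c2.png",np.vstack([z(b,205,180,120,100,4)[:290],z(b,110,93,120,100,4)[:300]]))
```

```text
(no output)
```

View pics/c1.png

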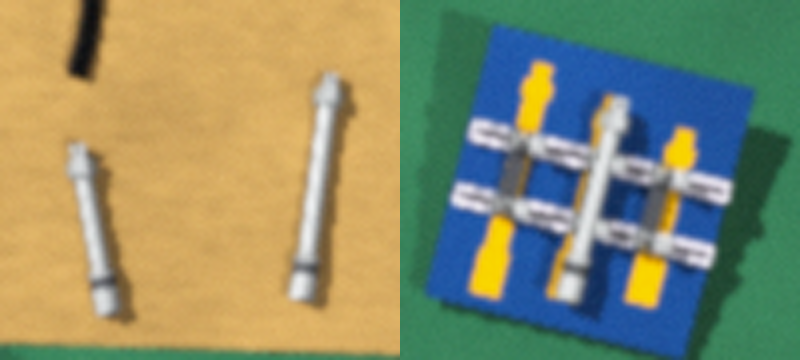

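View pics/c2.png

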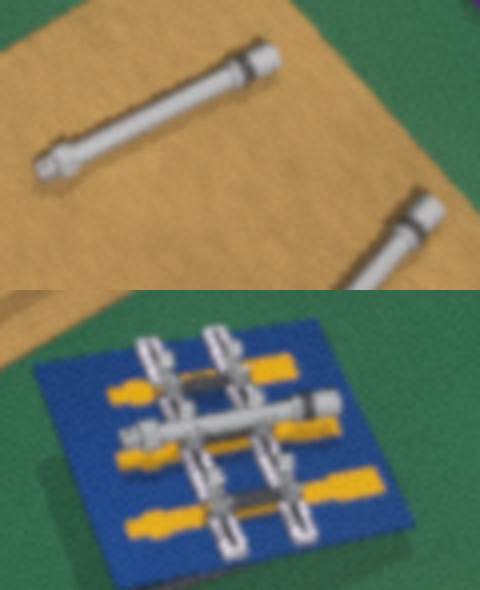

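```bash
cat > m1.py <<'E'
from h import *
from scipy.optimize import least_squares
from scipy.spatial.transform import Rotation as S
A={n:np.load(n+"0rgb.npy").astype(int) for n in("top","scene")}
roi={"top":(305,125,100,100),"scene":(110,90,110,85)}
C={}
for n in A:
    im=A[n];r,g,b=[im[:,:,k] for k in range(3)]
    x,y,w,h=roi[n]; m=np.zeros(r.shape,np.uint8)
    mm=((b>g*1.35)&(b>r*1.6)&(b>80))
    m[y:y+h,x:x+w]=mm[y:y+h,x:x+w]
    hull=cv2.convexHull(np.vstack([c for c in cv2.findContours(m,0,cv2.CHAIN_APPROX_NONE)[0] if cv2.contourArea(c)>15]))
    ap=cv2.approxPolyDP(hull,6,True)[:,0]
    # refine: fit lines to hull-adjacent contour points
    big=np.zeros_like(m); cv2.fillPoly(big,[hull],1)
    pts=cv2.findContours(big,0,cv2.CHAIN_APPROX_NONE)[0][0][:,0].astype(float)
    L=[]
    k=len(ap)
    for i in range(k):
        p,q=ap[i].astype(float),ap[(i+1)%k].astype(float);d=(q-p)/np.linalg.norm(q-p);nn=np.array([-d[1],d[0]])
        s=(pts-p)@d;e=abs((pts-p)@nn);sel=pts[(s>5)&(s<np.linalg.norm(q-p)-5)&(e<2)]
        vx,vy,x0,y0=cv2.fitLine(sel.astype(np.float32),cv2.DIST_L2,0,.01,.01).ravel();L.append((np.array([-vy,vx]),np.array([x0,y0])))
    cs=[]
    cen=pts.mean(0)
    for i in range(k):
        L2=[]
        for (nv,p0) in(L[i-1],L[i]):
            if (p0-cen)@nv<0:nv=-nv
            L2.append((nv,nv@p0+0.5))
        cs.append(np.linalg.solve(np.array([L2[0][0],L2[1][0]]),[L2[0][1],L2[1][1]]))
    C[n]=np.array(cs);print(n,k,C[n].round(1).tolist())
def frame(p):
    R=S.from_euler('z',p[2]).as_matrix()@S.from_euler('y',-np.deg2rad(12)).as_matrix()
    return R,np.array([p[0],p[1],.048])
loc=np.array([[.12,.115,0],[.12,-.115,0],[-.12,-.115,0],[-.12,.115,0]])
def order(n,p):
    R,o=frame(p); out=[]
    for l in loc:
        q=px(n,o+R@l); c=C[n][np.argmin(np.linalg.norm(C[n]-q,axis=1))]; out.append(q-c)
    return np.array(out)
def res(p,ns=("top","scene")): return np.concatenate([order(n,p).ravel() for n in ns])
c0=onz("top",*C["top"].mean(0),.048)
for ns in(("top",),("scene",),("top","scene")):
    f=least_squares(res,[c0[0],c0[1],-.25],args=(ns,),x_scale=[.01,.01,.05]);print(ns,f.x,np.rad2deg(f.x[2]),f.fun.round(1))
np.save("rack.npy",f.x)
E
python3 m1.py
```

```text
top 4 [[394.20001220703125, 146.6999969482422], [375.79998779296875, 215.3000030517578], [309.8999938964844, 198.89999389648438], [327.70001220703125, 130.0]]
scene 4 [[188.6999969482422, 99.30000305175781], [214.3000030517578, 152.0], [138.5, 169.0], [117.19999694824219, 111.0]]
('top',) [ 0.57268973 -0.22729107 -0.21809221] -12.495762986211226 [ 0.4  0.7 -0.5  0.2 -0.6 -0.6  0.7 -0.3]
('scene',) [ 0.5780895  -0.22192168 -0.2155716 ] -12.351342588768498 [ 0.1 -0.9  0.2  0.8  0.1  0.7 -0.4 -0.3]
('top', 'scene') [ 0.57534375 -0.22513235 -0.2169344 ] -12.429425805380145 [-0.2 -0.1 -1.2 -0.6 -1.2 -1.4  0.1 -1.   0.3 -2.2  0.5 -0.3  0.3 -0.2
 -0.3 -1.3]
```

```bash
cat > m2.py <<'E'
from m1 import *
def rect(n,p,z,s=2500):
    R,o=frame(p); H,W=int(.25*s),int(.24*s)
    # image: u right = -y, v down = -x
    src=[];dst=[]
    for (x,y) in((.125,.12),(.125,-.12),(-.125,-.12),(-.125,.12)):
        src.append(px(n,o+R@np.array([x,y,z]))); dst.append([(.12-y)*s,(.125-x)*s])
    M=cv2.getPerspectiveTransform(np.float32(src),np.float32(dst))
    return cv2.warpPerspective(A[n].astype(np.uint8)[:,:,::-1],M,(W,H),flags=cv2.INTER_CUBIC)
P={"top":np.array([ 0.57268973,-0.22729107,-0.21809221]),"scene":np.array([0.5780895,-0.22192168,-0.2155716])}
if __name__=="__main__":
    for n in P:
        im=rect(n,P[n],.012,2400)
        for y in(.066,0,-.066): cv2.line(im,(int((.12-y)*2400),0),(int((.12-y)*2400),600),(0,0,255),1)
        cv2.imwrite(f"pics/r_{n}.png",im)
E
python3 m2.py>/dev/null
```

```text
(no output)
```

View pics/r_top.png

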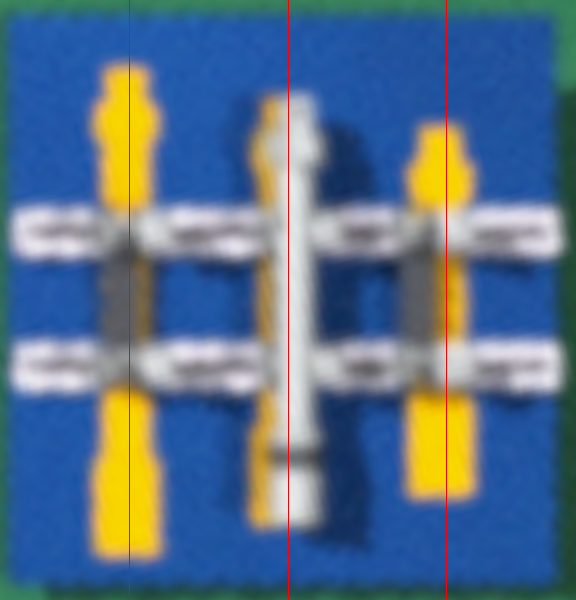

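View pics/r_scene.png

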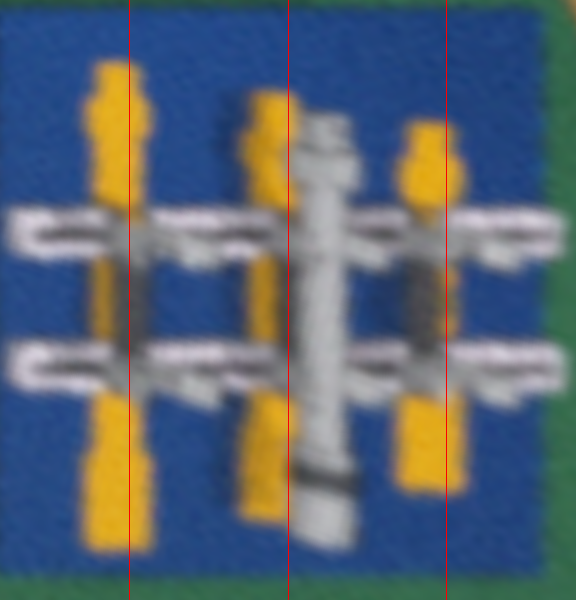

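```bash
cat > m3.py <<'E'
from m2 import *
s=2400
for n in P:
    for z in(0,.012,.024):
        im=rect(n,P[n],z,s).astype(int); b,g,r=im[:,:,0],im[:,:,1],im[:,:,2]
        Y=lambda u:round((.12-(u+.5)/s)*1000,1)
        out=[]
        if z==0:
            m=(r>140)&(g>100)&(b<90)
            for lo,hi,v0,v1 in((60,190,400,550),(60,190,70,195),(380,500,400,490),(380,500,130,200)):
                c=[ (np.flatnonzero(m[v,lo:hi]).min()+lo+np.flatnonzero(m[v,lo:hi]).max()+lo)/2 for v in range(v0,v1) if m[v,lo:hi].sum()>15]
                out.append(Y(np.median(c)))
        elif z==.012:
            for lo,hi in((60,190),(370,500)):
                row=im[275:330,lo:hi]; sat=(row.max(2)-row.min(2)); 
                prof=sat.mean(0); mk=np.flatnonzero(prof<40); out.append((Y(mk.min()+lo),Y(mk.max()+lo),Y((mk.min()+mk.max())/2+lo)))
        else:
            sat=(im.max(2)-im.min(2))[275:330,230:370]; v=im.sum(2)[275:330,230:370]/3
            mk=np.flatnonzero((sat.mean(0)<45)&(v.mean(0)>110)); out.append((Y(mk.min()+230),Y(mk.max()+230),Y((mk.min()+mk.max())/2+230)))
        print(n,z,out)
E
python3 m3.py | tail -6
```

```text
top 0 [np.float64(65.2), np.float64(65.4), np.float64(-66.7), np.float64(-66.5)]
top 0.012 [(np.float64(76.9), np.float64(55.2), np.float64(66.0)), (np.float64(-47.7), np.float64(-76.0), np.float64(-61.9))]
top 0.024 [(np.float64(8.1), np.float64(-9.0), np.float64(-0.4))]
scene 0 [np.float64(61.9), np.float64(61.9), np.float64(-70.0), np.float64(-70.2)]
scene 0.012 [(np.float64(84.4), np.float64(57.7), np.float64(71.0)), (np.float64(-48.1), np.float64(-72.7), np.float64(-60.4))]
scene 0.024 [(np.float64(5.6), np.float64(-14.8), np.float64(-4.6))]
```

```bash
cat > m4.py <<'E'
from m2 import *
s=2400
for n,b in(("top",-.6),("scene",-4.1)):
    im=rect(n,P[n],.012,s).astype(int)[280:325]
    for lo,hi in((80,175),(385,480)):
        print(n)
        for u in range(lo,hi,4):
            c=im[:,u:u+4].mean((0,1)); print(round((.12-(u+2)/s)*1000-b,1),c[::-1].astype(int).tolist(),end='; ')
        print()
E
python3 m4.py|tail -8
```

```text
top
86.4 [32, 84, 161]; 84.8 [32, 81, 154]; 83.1 [35, 78, 145]; 81.4 [42, 77, 135]; 79.8 [54, 80, 125]; 78.1 [69, 85, 115]; 76.4 [81, 89, 106]; 74.8 [86, 90, 100]; 73.1 [90, 91, 98]; 71.4 [90, 92, 98]; 69.8 [90, 92, 98]; 68.1 [91, 92, 98]; 66.4 [95, 94, 96]; 64.8 [101, 96, 89]; 63.1 [109, 98, 79]; 61.4 [114, 99, 69]; 59.8 [109, 94, 67]; 58.1 [93, 84, 76]; 56.4 [71, 75, 93]; 54.8 [51, 70, 113]; 53.1 [38, 72, 133]; 51.4 [32, 77, 148]; 49.8 [30, 81, 157]; 48.1 [30, 83, 161]; 
top
-40.7 [27, 66, 127]; -42.3 [33, 66, 122]; -44.0 [43, 69, 117]; -45.7 [56, 74, 111]; -47.3 [68, 80, 106]; -49.0 [78, 85, 101]; -50.7 [85, 89, 98]; -52.3 [89, 91, 97]; -54.0 [89, 92, 97]; -55.6 [90, 92, 96]; -57.3 [95, 93, 93]; -59.0 [107, 97, 85]; -60.6 [125, 104, 71]; -62.3 [146, 114, 52]; -64.0 [168, 125, 31]; -65.7 [188, 139, 14]; -67.3 [207, 155, 12]; -69.0 [219, 167, 29]; -70.7 [214, 167, 60]; -72.3 [190, 154, 94]; -74.0 [151, 132, 124]; -75.7 [108, 111, 143]; -77.3 [69, 95, 153]; -79.0 [44, 85, 157]; 
scene
89.9 [49, 67, 107]; 88.3 [66, 73, 98]; 86.6 [90, 84, 87]; 84.9 [115, 97, 73]; 83.3 [138, 109, 59]; 8
[... 174 characters left out ...]
]; 66.6 [74, 77, 83]; 64.9 [69, 73, 85]; 63.3 [62, 70, 89]; 61.6 [54, 68, 97]; 59.9 [47, 67, 106]; 58.3 [42, 68, 116]; 56.6 [39, 70, 123]; 54.9 [37, 70, 127]; 53.3 [36, 69, 128]; 51.6 [36, 69, 129]; 
scene
-37.2 [33, 56, 98]; -38.8 [35, 57, 98]; -40.5 [38, 58, 96]; -42.2 [42, 59, 92]; -43.8 [47, 61, 86]; -45.5 [54, 64, 81]; -47.2 [62, 67, 78]; -48.8 [69, 70, 78]; -50.5 [73, 73, 78]; -52.1 [75, 74, 78]; -53.8 [77, 75, 78]; -55.5 [82, 78, 76]; -57.1 [92, 84, 74]; -58.8 [105, 91, 71]; -60.5 [119, 100, 70]; -62.1 [129, 107, 72]; -63.8 [128, 109, 80]; -65.5 [115, 103, 92]; -67.2 [93, 93, 105]; -68.8 [71, 82, 115]; -70.5 [53, 74, 121]; -72.2 [41, 70, 125]; -73.8 [36, 68, 126]; -75.5 [35, 68, 127];
```

```bash
cat > m5.py <<'E'
from h import *
ro={"top":{"long":(236,148,28,74),"short":(182,168,26,56)},"scene":{"long":(208,182,74,50),"short":(272,222,50,54)}}
for b,(lt,ls) in {"long":(95,105),"short":(70,80)}.items():
    for n in("top","scene"):
        im=np.load(n+"0rgb.npy").astype(int);x,y,w,h=ro[n][b];c=im[y:y+h,x:x+w]
        sat=(c.max(2)-c.min(2)); m=((sat<45)&(c.mean(2)>105)).astype(np.uint8)
        m=cv2.morphologyEx(m,cv2.MORPH_CLOSE,np.ones((5,5),np.uint8))
        k,l,st,_=cv2.connectedComponentsWithStats(m);i=1+np.argmax(st[1:,4]);ys,xs=np.nonzero(l==i)
        G=np.array([onz(n,u+x,v+y,.014)[:2] for u,v in zip(xs,ys)])
        vx,vy,x0,y0=cv2.fitLine(G.astype(np.float32),cv2.DIST_L2,0,.001,.001).ravel();d=np.array([vx,vy]); d*=np.sign(d[0])
        t=(G-[x0,y0])@d; px_=.0015
        a,e=t.min()-px_,t.max()+px_
        org=np.array([x0,y0])+d*((a+ls/1000)+(e-lt/1000))/2
        print(b,n,len(xs),"len",round(e-a,4),"org",org.round(4),"yaw",round(np.degrees(np.arctan2(d[1],d[0])),2))
E
python3 m5.py
```

```text
long top 308 len 0.2027 org [0.5274 0.1247] yaw -6.23
long scene 428 len 0.2059 org [0.5281 0.127 ] yaw -6.17
short top 231 len 0.1531 org [0.4835 0.319 ] yaw 12.87
short scene 323 len 0.1573 org [0.4833 0.3205] yaw 12.93
```

```bash
cat > plan.py <<'E'
from h import *
from scipy.spatial.transform import Rotation as S
def rack(): 
    R=S.from_euler('z',-12.43,degrees=True).as_matrix()@S.from_euler('y',-12,degrees=True).as_matrix()
    return R,np.array([.575,-.227,.048])
def toolR(yaw,tilt=0):
    r=S.from_euler('z',yaw,degrees=True).as_matrix()@S.from_euler('y',-tilt,degrees=True).as_matrix()
    return np.array([r[:,0],-r[:,2],r[:,1]]).T
def rows(p1,R1,step=45,dang=7,n=None,start=None):
    s=state(); p=np.array(s["tcp_pos"]);R=Rrpy(s["tcp_rot"]) 
    if start: p,R=start
    rv=S.from_matrix(R.T@R1).as_rotvec(degrees=True);D=np.linalg.norm(p1-p)*1000
    k=n or max(1,int(np.ceil(max(D/step,np.linalg.norm(rv)/dang))))
    print("k",k,"rot/row",(rv/k).round(2),"dist",D.round(1))
    dp=[]
    for i in range(k):
        Ri=R@S.from_rotvec(rv*i/k,degrees=True).as_matrix()
        dp.append((Ri.T@(p1-p)*1000/k).round(1).tolist())
    print(dp)
def st():
    s=state();R=Rrpy(s["tcp_rot"]);print("t",round(s["time"],2),"p",np.round(s["tcp_pos"]*1000,1),"rpy",np.degrees(s["tcp_rot"]).round(2),"F",np.round(s["wrist_force"],1),"Ftool",(R.T@s["wrist_force"]).round(1),"T",np.round(s["torque"],2),"gap",round(s["finger_gap"]*85.4,1)); return s,R
E
python3 - <<'E'
from plan import *
st();rows(np.array([.5277,.126,.278]),toolR(-6.2))
E
```

```text
t 0.1 p [166.2 627.9 403.4] rpy [-90.14  -0.   -14.82] F [-0.2  0.4  0.1] Ftool [-0.3 -0.1  0.3] T [-0.05 -0.03  0.  ] gap 85.6
k 15 rot/row [ 0.01 -0.57 -0.  ] dist 631.2
[[31.9, 8.4, -26.2], [31.6, 8.4, -26.5], [31.3, 8.4, -26.8], [31.1, 8.4, -27.1], [30.8, 8.4, -27.4], [30.5, 8.4, -27.7], [30.2, 8.4, -28.0], [29.9, 8.4, -28.3], [29.7, 8.4, -28.6], [29.4, 8.4, -28.9], [29.1, 8.4, -29.2], [28.8, 8.4, -29.5], [28.5, 8.4, -29.8], [28.2, 8.4, -30.1], [27.9, 8.4, -30.4]]
```

>>> send_rows:
  jaw: [50,50,50,50,50,50,50,50,50,50,50,50]
  delta_pos:
    - [32,8,-26]
    - [32,8,-26]
    - [31,8,-27]
    - [31,8,-27]
    - [31,8,-27]
    - [30,8,-28]
    - [30,8,-28]
    - [30,8,-28]
    - [30,8,-29]
    - [29,8,-29]
    - [29,8,-29]
    - [29,8,-29]
  rotation:
    - [0,-0.6,0]
    - [0,-0.6,0]
    - [0,-0.6,0]
    - [0,-0.6,0]
    - [0,-0.6,0]
    - [0,-0.6,0]
    - [0,-0.6,0]
    - [0,-0.6,0]
    - [0,-0.6,0]
    - [0,-0.6,0]
    - [0,-0.6,0]
    - [0,-0.6,0]

```text
time: 1.3
tcp_pos: [0.4609, 0.2213, 0.2985]
tcp_rot: [-1.573, 0.008, -0.109]
wrist_force: [0.9, 0.2, -0.7]
finger_gap: 0.589
```

Run:
```python
from plan import *
st();rows(np.array([.5277,.126,.228]),toolR(-6.2))
```

```text
t 1.3 p [460.9 221.3 298.5] rpy [-90.15   0.44  -6.24] F [ 0.9  0.2 -0.7] Ftool [0.9 0.7 0.3] T [ 0.04 -0.05  0.06] gap 50.3
k 4 rot/row [ 0.04 -0.01 -0.11] dist 136.0
[[19.3, 17.5, -21.8], [19.3, 17.6, -21.8], [19.2, 17.6, -21.9], [19.2, 17.6, -21.9]]
```

>>> send_rows:
  jaw: [50,50,50,50,50]
  delta_pos:
    - [19,17,-22]
    - [19,17,-22]
    - [19,18,-22]
    - [19,18,-22]
    - [0,0,0]
  rotation:
    - [0,0,-0.1]
    - [0,0,-0.1]
    - [0,0,-0.1]
    - [0,0,-0.1]
    - [0,0,0]

```text
time: 1.8
tcp_pos: [0.5308, 0.1131, 0.2244]
tcp_rot: [-1.578, -0.0, -0.121]
wrist_force: [-1.0, -0.5, 0.4]
finger_gap: 0.585
```

Run:
```python
from plan import *
st();rows(np.array([.5277,.126,.178]),toolR(-6.2),step=18)
for n in("scene","top"):
    p,d=camera(n); np.save(n+"1rgb.npy",p)
    u,v=px(n,[.5277,.126,.014]).astype(int); cv2.imwrite(f"pics/{n}1.png",cv2.resize(p[max(0,v-50):v+50,u-60:u+60,::-1],None,fx=5,fy=5,interpolation=2))
```

```text
t 1.8 p [530.8 113.1 224.4] rpy [-9.041e+01 -3.000e-02 -6.910e+00] F [-1.  -0.5  0.4] Ftool [-0.9 -0.4 -0.6] T [-0.05  0.03 -0.04] gap 50.0
k 3 rot/row [ 0.14 -0.24  0.01] dist 48.3
[[-1.5, 15.4, 4.3], [-1.5, 15.5, 4.2], [-1.5, 15.5, 4.2]]
```

View pics/scene1.png

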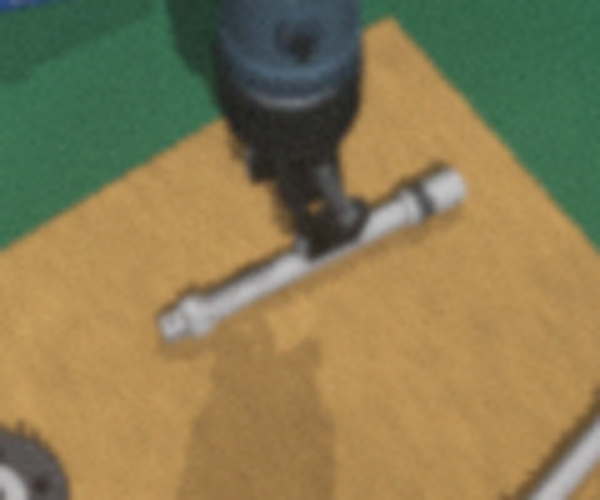

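The scene crop shows the gripper above the long bar's shaft, with the drive at the lower left (175,325) and the socket at the upper right (445,188). The arm overshot y by 13 mm, so I correct that before descending.

>>> send_rows:
  jaw: [50,50,50,50]
  delta_pos:
    - [-3,0,9]
    - [-1,5,3]
    - [0,8,0]
    - [0,0,0]
  rotation:
    - [0.4,-0.7,0]
    - [0,0,0]
    - [0,0,0]
    - [0,0,0]

```text
time: 2.3
tcp_pos: [0.5256, 0.1372, 0.2136]
tcp_rot: [-1.562, -0.002, -0.093]
wrist_force: [-0.2, -0.1, -0.1]
finger_gap: 0.588
```

Run:
```python
from plan import *
st();rows(np.array([.5277,.126,.178]),toolR(-6.2),step=10)
```

```text
t 2.3 p [525.6 137.2 213.6] rpy [-89.47  -0.09  -5.32] F [-0.2 -0.1 -0.1] Ftool [-0.2  0.1 -0.1] T [ 0.   -0.01 -0.03] gap 50.2
k 4 rot/row [-0.13  0.22  0.02] dist 37.4
[[0.8, 8.9, -2.8], [0.8, 8.9, -2.8], [0.8, 8.9, -2.8], [0.8, 8.9, -2.8]]
```

>>> send_rows:
  jaw: [50,50,50]
  delta_pos:
    - [0,0,0]
    - [0,0,0]
    - [0,0,0]
  rotation:
    - [0,0,0]
    - [0,0,0]
    - [0,0,0]

```text
time: 2.6
tcp_pos: [0.5252, 0.1386, 0.2137]
tcp_rot: [-1.561, -0.002, -0.09]
wrist_force: [0.4, 0.2, -0.1]
finger_gap: 0.583
```

Run:
```python
from plan import *
st();rows(np.array([.5277,.126,.178]),toolR(-6.2),step=10)
```

```text
t 2.6 p [525.2 138.6 213.7] rpy [-89.44  -0.09  -5.17] F [ 0.4  0.2 -0.1] Ftool [0.4 0.1 0.2] T [ 0.04  0.02 -0.02] gap 49.8
k 4 rot/row [-0.14  0.26  0.02] dist 37.9
[[0.9, 8.9, -3.2], [0.9, 8.9, -3.1], [0.9, 8.9, -3.1], [0.9, 8.9, -3.1]]
```

>>> send_rows:
  jaw: [50,50,50]
  delta_pos:
    - [2,0,-6]
    - [0,0,0]
    - [0,0,0]
  rotation:
    - [-0.5,0.5,0]
    - [0,0,0]
    - [0,0,0]

```text
time: 2.9
tcp_pos: [0.5271, 0.1312, 0.2141]
tcp_rot: [-1.571, -0.002, -0.101]
wrist_force: [0.1, -0.6, 0.1]
finger_gap: 0.586
```

Run:
```python
from plan import *
st();rows(np.array([.5277,.126,.178]),toolR(-6.2),step=10)
```

```text
t 2.9 p [527.1 131.2 214.1] rpy [-89.99  -0.14  -5.79] F [ 0.1 -0.6  0.1] Ftool [ 0.1 -0.1 -0.6] T [ 0.04  0.02 -0.02] gap 50.0
k 4 rot/row [-0.    0.1   0.03] dist 36.4
[[0.3, 9.0, -1.3], [0.3, 9.0, -1.3], [0.3, 9.0, -1.3], [0.3, 9.0, -1.3]]
```

>>> send_rows:
  jaw: [50,50,50,50,50,50]
  delta_pos:
    - [0,8,-4]
    - [0,8,0]
    - [0,8,0]
    - [0,5,0]
    - [0,0,0]
    - [0,0,0]
  rotation:
    - [0,0.4,0]
    - [0,0,0]
    - [0,0,0]
    - [0,0,0]
    - [0,0,0]
    - [0,0,0]

```text
time: 3.5
tcp_pos: [0.5264, 0.1262, 0.1814]
tcp_rot: [-1.572, -0.001, -0.11]
wrist_force: [1.0, 0.0, -0.2]
finger_gap: 0.584
```

Run:
```python
from plan import *
st();rows(np.array([.5277,.126,.178]),toolR(-6.2),step=10)
```

```text
t 3.5 p [526.4 126.2 181.4] rpy [-9.005e+01 -4.000e-02 -6.280e+00] F [ 1.   0.  -0.2] Ftool [1.  0.2 0.1] T [ 0.01 -0.05 -0.01] gap 49.9
k 1 rot/row [ 0.05 -0.08  0.04] dist 3.7
[[1.3, 3.4, -0.0]]
```

>>> send_rows:
  jaw: [50,50,30,10,10,10,10,10]
  delta_pos:
    - [1,3,0]
    - [0,0,0]
    - [0,0,0]
    - [0,0,0]
    - [0,0,0]
    - [0,0,0]
    - [0,0,0]
    - [0,0,0]
  rotation:
    - [0,0,0]
    - [0,0,0]
    - [0,0,0]
    - [0,0,0]
    - [0,0,0]
    - [0,0,0]
    - [0,0,0]
    - [0,0,0]

```text
time: 4.3
tcp_pos: [0.5279, 0.1262, 0.179]
tcp_rot: [-1.571, -0.002, -0.109]
wrist_force: [0.2, -0.6, -1.1]
finger_gap: 0.158
```

Run:
```python
from plan import *
st()
```

```text
t 4.3 p [527.9 126.2 179. ] rpy [-90.02  -0.12  -6.23] F [ 0.2 -0.6 -1.1] Ftool [ 0.3  1.1 -0.5] T [-0.02 -0.04  0.05] gap 13.5
```

>>> send_rows:
  jaw: [10,10,10,10,10]
  delta_pos:
    - [0,-10,0]
    - [0,-30,0]
    - [0,-30,0]
    - [0,-20,0]
    - [0,0,0]
  rotation:
    - [0,0,0]
    - [0,0,0]
    - [0,0,0]
    - [0,0,0]
    - [0,0,0]

```text
time: 4.8
tcp_pos: [0.5255, 0.126, 0.2708]
tcp_rot: [-1.574, 0.004, -0.109]
wrist_force: [0.3, 0.2, -2.2]
finger_gap: 0.161
```

```bash
cat >> plan.py <<'E'
def rackT(x,y,a,d=.165):
    R,o=rack(); return o+R@np.array([x,y,a+d]), np.array([R[:,0],-R[:,2],R[:,1]]).T
def inrack(d=.165):
    s=state();R,o=rack();p=s["tcp_pos"]+Rrpy(s["tcp_rot"])[:,1]*d
    print("bar in rack mm",(R.T@(p-o)*1000).round(1),"Frack",(R.T@s["wrist_force"]).round(1),"Track",(R.T@s["torque"]).round(2),"roterr",S.from_matrix(Rrpy(s["tcp_rot"]).T@rackT(0,0,0)[1]).as_rotvec(degrees=True).round(2))
E
python3 - <<'E'
from plan import *
st(); rows(*rackT(0,.071,.075)); print(rackT(0,.071,.075)[0])
for n in("scene",):
    p,d=camera(n); cv2.imwrite(f"pics/{n}2.png",cv2.resize(p[130:280,150:350,::-1],None,fx=3,fy=3,interpolation=2))
E
```

```text
t 4.8 p [525.5 126.  270.8] rpy [-90.17   0.26  -6.27] F [ 0.3  0.2 -2.2] Ftool [0.3 2.2 0.3] T [ 0.06 -0.11  0.  ] gap 13.8
k 7 rot/row [-0.07  0.88 -1.75] dist 273.7
[[6.5, -1.6, -38.5], [7.2, -1.4, -38.4], [7.8, -1.1, -38.3], [8.4, -0.8, -38.2], [9.0, -0.5, -38.0], [9.6, -0.2, -37.9], [10.2, 0.2, -37.8]]
[ 0.54155335 -0.14692371  0.28275542]
```

View pics/scene2.png

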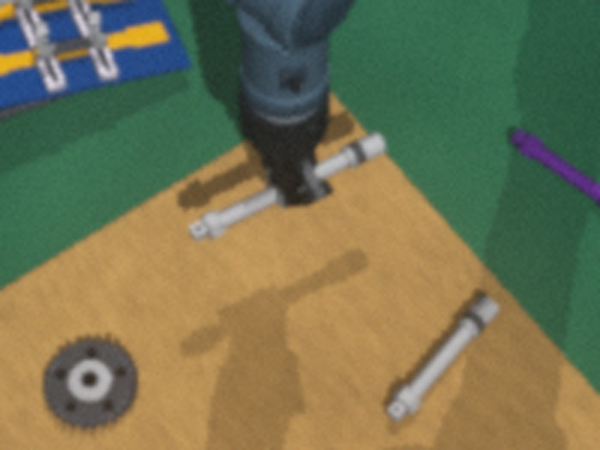

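The crop shows the long bar held level at mid-shaft, drive end at the lower left (205,228). Next it goes over the rack.

>>> send_rows:
  jaw: [10,10,10,10,10,10,10,10,10,10]
  delta_pos:
    - [6,-5,-30]
    - [7,-2,-40]
    - [8,-2,-40]
    - [8,-1,-40]
    - [9,-1,-38]
    - [9,0,-30]
    - [8,0,-20]
    - [4,0,-10]
    - [0,0,0]
    - [0,0,0]
  rotation:
    - [0,0.9,-1.7]
    - [0,0.9,-1.7]
    - [0,0.9,-1.7]
    - [0,0.9,-1.7]
    - [0,0.9,-1.7]
    - [0,0.9,-1.7]
    - [0,0.8,-1.7]
    - [0,0,0]
    - [0,0,0]
    - [0,0,0]

```text
time: 5.85
tcp_pos: [0.5366, -0.1322, 0.2718]
tcp_rot: [-1.569, -0.179, -0.214]
wrist_force: [-0.8, -0.2, -2.3]
finger_gap: 0.157
```

Run:
```python
from plan import *
st();inrack(); rows(*rackT(0,.071,.05),step=10)
for n in("scene","top"):
    p,d=camera(n); np.save(n+"3rgb.npy",p)
    u,v=px(n,rack()[1]).astype(int); cv2.imwrite(f"pics/{n}3.png",cv2.resize(p[max(0,v-60):v+50,u-75:u+75,::-1],None,fx=5,fy=5,interpolation=2))
```

```text
t 5.85 p [ 536.6 -132.2  271.8] rpy [-89.87 -10.27 -12.27] F [-0.8 -0.2 -2.3] Ftool [-1.1  2.1 -0.4] T [0.09 0.27 0.  ] gap 13.4
bar in rack mm [-15.1  84.8  66. ] Frack [-1.2 -0.4 -2.1] Track [ 0.03  0.28 -0.  ] roterr [-0.16  0.15 -1.73]
k 3 rot/row [-0.05  0.05 -0.58] dist 23.1
[[3.5, 5.2, -4.5], [3.5, 5.2, -4.5], [3.4, 5.3, -4.4]]
```

View pics/scene3.png

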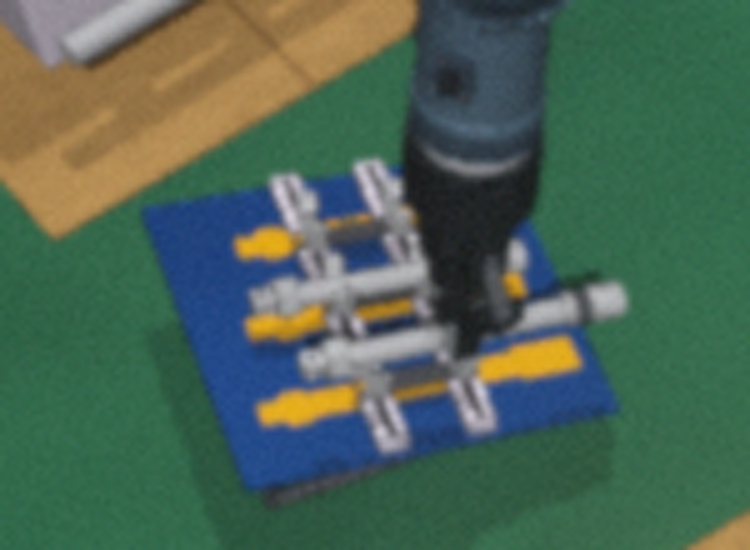

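View pics/top3.png

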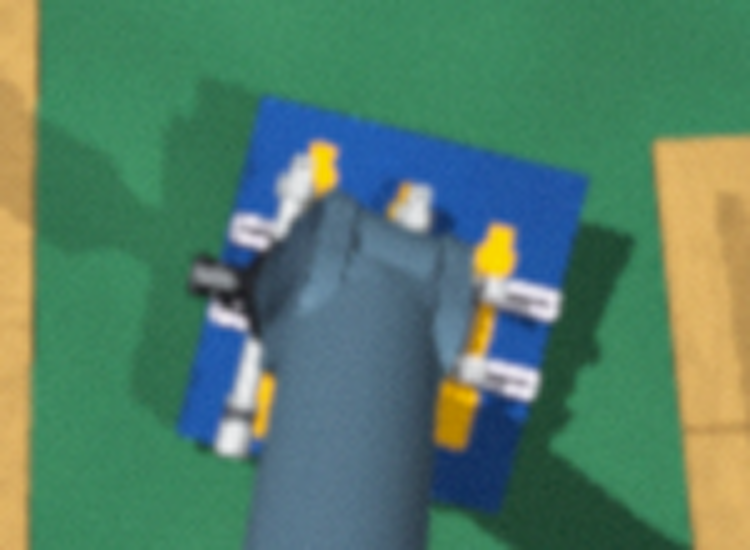

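Both crops show the bar parallel to its lane and still about 14 mm left of it. The mid bar is clear.

>>> send_rows:
  jaw: [10,10,10,10,10]
  delta_pos:
    - [5,3,-4]
    - [5,4,-4]
    - [4,4,-3]
    - [0,0,0]
    - [0,0,0]
  rotation:
    - [0,0,-0.6]
    - [0,0,-0.6]
    - [0,0,-0.5]
    - [0,0,0]
    - [0,0,0]

```text
time: 6.45
tcp_pos: [0.5524, -0.1417, 0.2626]
tcp_rot: [-1.567, -0.211, -0.204]
wrist_force: [-0.7, 0.7, -3.3]
finger_gap: 0.156
```

Run:
```python
from plan import *
st();inrack(); rows(*rackT(0,.071,.05),step=10)
for n in("scene",):
    p,d=camera(n); np.save(n+"4rgb.npy",p)
    u,v=px(n,rack()[1]).astype(int); cv2.imwrite(f"pics/{n}4.png",cv2.resize(p[max(0,v-30):v+50,u-60:u+60,::-1],None,fx=6,fy=6,interpolation=2))
```

```text
t 6.45 p [ 552.4 -141.7  262.6] rpy [-89.77 -12.11 -11.72] F [-0.7  0.7 -3.3] Ftool [-1.5  3.   0.6] T [ 0.01  0.35 -0.02] gap 13.3
bar in rack mm [ 5.4 79.6 53.4] Frack [-1.5  0.6 -3. ] Track [-0.07  0.34 -0.  ] roterr [-0.38  0.7   0.11]
k 1 rot/row [-0.38  0.7   0.11] dist 9.6
[[-5.2, 3.3, -7.4]]
```

View pics/scene4.png

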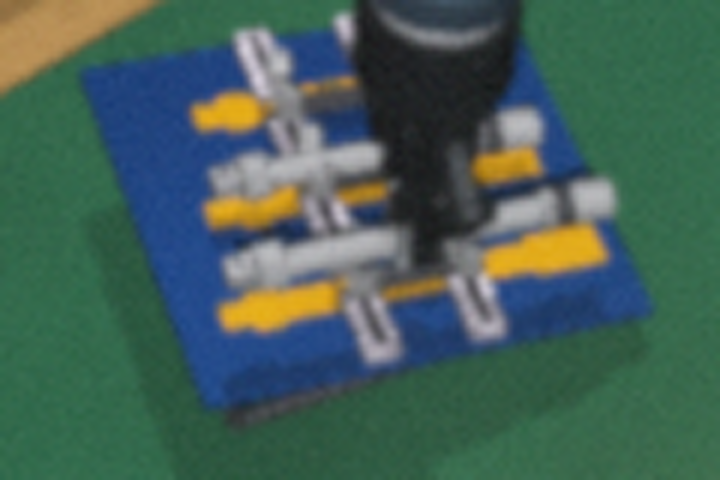

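The crop shows the bar above its lane, with the clips partly visible at (360,285) and (470,250). The shaft is still a few mm to the left by the numbers.

>>> send_rows:
  jaw: [10,10,10]
  delta_pos:
    - [-4,2,-6]
    - [0,0,0]
    - [0,0,0]
  rotation:
    - [-0.4,0.6,0]
    - [0,0,0]
    - [0,0,0]

```text
time: 6.8
tcp_pos: [0.5471, -0.1474, 0.2597]
tcp_rot: [-1.572, -0.211, -0.216]
wrist_force: [0.8, 0.0, -2.1]
finger_gap: 0.161
```

Run:
```python
from plan import *
inrack()
```

```text
bar in rack mm [ 0.8 71.6 51.3] Frack [ 0.3  0.2 -2.2] Track [-0.02  0.33  0.02] roterr [0.05 0.03 0.09]
```

>>> send_rows:
  jaw: [10,10,10,10,10]
  delta_pos:
    - [0,3,0]
    - [0,3,0]
    - [0,3,0]
    - [0,2,0]
    - [0,0,0]
  rotation:
    - [0,0,0]
    - [0,0,0]
    - [0,0,0]
    - [0,0,0]
    - [0,0,0]

```text
time: 7.3
tcp_pos: [0.5494, -0.1477, 0.248]
tcp_rot: [-1.572, -0.211, -0.216]
wrist_force: [0.4, -0.1, -2.4]
finger_gap: 0.165
```

Run:
```python
from plan import *
inrack()
```

```text
bar in rack mm [ 0.7 71.8 39.4] Frack [-0.1 -0.  -2.5] Track [-0.    0.31  0.  ] roterr [0.04 0.04 0.09]
```

>>> send_rows:
  jaw: [10,10,10]
  delta_pos:
    - [0,2,0]
    - [0,1.5,0]
    - [0,0,0]
  rotation:
    - [0,0,0]
    - [0,0,0]
    - [0,0,0]

```text
time: 7.6
tcp_pos: [0.5505, -0.1495, 0.2454]
tcp_rot: [-1.573, -0.213, -0.217]
wrist_force: [-1.1, -0.3, -2.8]
finger_gap: 0.159
```

Run:
```python
from plan import *
inrack()
```

```text
bar in rack mm [ 1.9 70.  36.6] Frack [-1.6 -0.5 -2.5] Track [-0.    0.34 -0.02] roterr [ 0.13 -0.03  0.21]
```

>>> send_rows:
  jaw: [10,10,10]
  delta_pos:
    - [-1,2,0]
    - [0,0,0]
    - [0,0,0]
  rotation:
    - [0,0,0]
    - [0,0,0]
    - [0,0,0]

```text
time: 7.9
tcp_pos: [0.5502, -0.1505, 0.2436]
tcp_rot: [-1.574, -0.215, -0.218]
wrist_force: [0.6, -0.9, -1.2]
finger_gap: 0.16
```

Run:
```python
from plan import *
inrack()
```

```text
bar in rack mm [ 1.8 68.8 34.8] Frack [ 0.5 -0.7 -1.4] Track [-0.25  0.29  0.05] roterr [ 0.2  -0.08  0.33]
```

>>> send_rows:
  jaw: [10,10,10]
  delta_pos:
    - [-1,2,0]
    - [0,0,0]
    - [0,0,0]
  rotation:
    - [0,0,0]
    - [0,0,0]
    - [0,0,0]

```text
time: 8.2
tcp_pos: [0.55, -0.1509, 0.2426]
tcp_rot: [-1.574, -0.217, -0.219]
wrist_force: [-0.2, -1.1, -0.6]
finger_gap: 0.157
```

Run:
```python
from plan import *
inrack()
```

```text
bar in rack mm [ 1.8 68.4 33.8] Frack [-0.1 -1.2 -0.6] Track [-0.3   0.35 -0.03] roterr [ 0.19 -0.13  0.43]
```

>>> send_rows:
  jaw: [10,10,10]
  delta_pos:
    - [-1,1,-1.5]
    - [0,0,0]
    - [0,0,0]
  rotation:
    - [0.2,0,0.4]
    - [0,0,0]
    - [0,0,0]

```text
time: 8.5
tcp_pos: [0.5504, -0.1519, 0.2427]
tcp_rot: [-1.569, -0.214, -0.219]
wrist_force: [-1.0, -0.6, 1.1]
finger_gap: 0.16
```

Run:
```python
from plan import *
inrack()
```

```text
bar in rack mm [ 1.9 68.4 33.8] Frack [-0.6 -0.8  1.3] Track [-0.29  0.36 -0.01] roterr [-0.1  -0.1   0.24]
```

>>> send_rows:
  jaw: [10,10,10]
  delta_pos:
    - [-0.5,3,0]
    - [0,4,0]
    - [0,5,0]
  rotation:
    - [0,0,0.2]
    - [0,0,0]
    - [0,0,0]

```text
time: 8.8
tcp_pos: [0.5535, -0.1533, 0.2375]
tcp_rot: [-1.564, -0.212, -0.22]
wrist_force: [-4.4, -0.6, 8.3]
finger_gap: 0.155
```

Run:
```python
from plan import *
inrack()
```

```text
bar in rack mm [ 3.8 68.4 28.1] Frack [-2.3 -1.5  8.9] Track [-0.16  0.74  0.08] roterr [-0.36 -0.2   0.15]
```

>>> send_rows:
  jaw: [10,10,10,10]
  delta_pos:
    - [-1.5,5,0]
    - [-1,6,0]
    - [-1,7,0]
    - [0,7,0]
  rotation:
    - [-0.3,0,0]
    - [0,0,0]
    - [0,0,0]
    - [0,0,0]

```text
time: 9.2
tcp_pos: [0.5558, -0.1559, 0.2325]
tcp_rot: [-1.552, -0.205, -0.224]
wrist_force: [-32.6, 8.8, 59.4]
finger_gap: 0.163
```

Run:
```python
from plan import *
inrack()
```

```text
bar in rack mm [ 4.3 68.1 22.6] Frack [-20.7   1.6  65.1] Track [0.39 4.65 0.18] roterr [-0.97 -0.42 -0.26]
```

>>> send_rows:
  jaw: [10,10]
  delta_pos:
    - [0,0,0]
    - [0,-0.5,0]
  rotation:
    - [0,0,0]
    - [0,0,0]

```text
time: 9.4
tcp_pos: [0.5548, -0.1556, 0.2344]
tcp_rot: [-1.551, -0.206, -0.225]
wrist_force: [6.8, -3.2, -14.8]
finger_gap: 0.158
```

Run:
```python
from plan import *
st();inrack()
for n in("scene","top"):
    p,d=camera(n); np.save(n+"5rgb.npy",p);np.save(n+"5d.npy",d)
    u,v=px(n,rack()[1]).astype(int); cv2.imwrite(f"pics/{n}5.png",cv2.resize(p[max(0,v-40):v+50,u-65:u+65,::-1],None,fx=6,fy=6,interpolation=2))
```

```text
t 9.4 p [ 554.8 -155.6  234.4] rpy [-88.85 -11.78 -12.87] F [  6.8  -3.2 -14.8] Ftool [ 4.2 16.  -1.9] T [-0.52 -0.58 -0.04] gap 13.5
bar in rack mm [ 3.8 68.4 24.6] Frack [  4.1  -1.7 -16. ] Track [-0.39 -0.68  0.04] roterr [-1.06 -0.43 -0.22]
```

View pics/scene5.png

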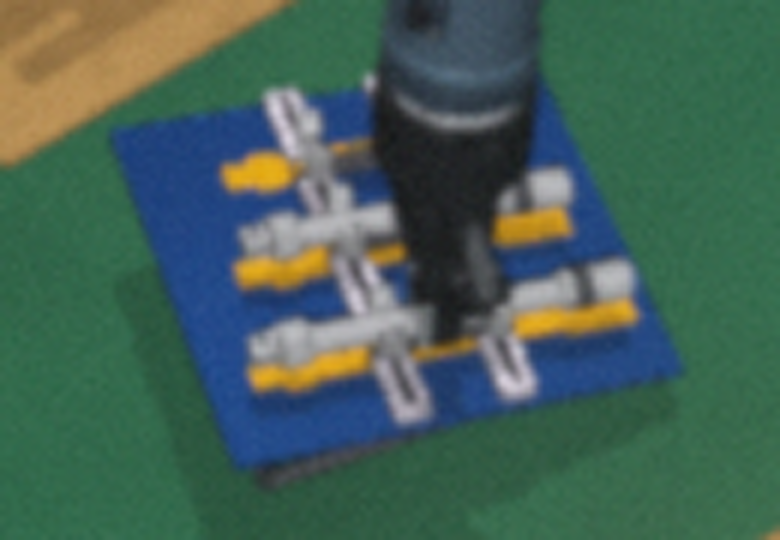

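The crop shows the long bar down at the same height as the mid bar. The clips resisted a 16 N pull, so it has snapped in. I'll open partway and back straight out.

>>> send_rows:
  jaw: [13,20,38,38,38,38,38,38,38]
  delta_pos:
    - [0,1,0]
    - [0,0,0]
    - [0,0,0]
    - [0,0,0]
    - [0,-10,0]
    - [0,-20,0]
    - [0,-30,0]
    - [0,-30,0]
    - [0,-20,0]
  rotation:
    - [0,0,0]
    - [0,0,0]
    - [0,0,0]
    - [0,0,0]
    - [0,0,0]
    - [0,0,0]
    - [0,0,0]
    - [0,0,0]
    - [0,0,0]

```text
time: 10.4
tcp_pos: [0.5321, -0.1506, 0.34]
tcp_rot: [-1.552, -0.19, -0.222]
wrist_force: [-0.0, 0.1, -0.3]
finger_gap: 0.445
```

Run:
```python
from plan import *
st();inrack();rows(np.array([.4834,.3197,.218]),toolR(12.9))
```

```text
t 10.4 p [ 532.1 -150.6  340. ] rpy [-88.91 -10.88 -12.71] F [-0.   0.1 -0.3] Ftool [-0.1  0.2  0. ] T [0.04 0.18 0.02] gap 38.0
bar in rack mm [  0.4  68.4 132.8] Frack [-0.1  0.  -0.2] Track [0.01 0.18 0.02] roterr [-1.03 -0.29 -1.12]
k 11 rot/row [ 0.12 -2.31  0.99] dist 488.3
[[-15.6, 9.1, 40.6], [-13.8, 9.4, 41.1], [-11.9, 9.7, 41.6], [-10.1, 10.0, 42.1], [-8.2, 10.3, 42.4], [-6.3, 10.5, 42.7], [-4.4, 10.7, 42.9], [-2.5, 10.8, 43.0], [-0.5, 10.9, 43.0], [1.4, 11.0, 43.0], [3.3, 11.1, 42.9]]
```

>>> send_rows:
  jaw: [50,50,50,50,50,50,50,50,50,50,50,50]
  delta_pos:
    - [-16,5,35]
    - [-14,8,45]
    - [-12,9,46]
    - [-10,10,46]
    - [-8,10,46]
    - [-6,10,46]
    - [-4,10,46]
    - [-2,10,45]
    - [0,8,36]
    - [0,4,25]
    - [0,0,10]
    - [0,0,0]
  rotation:
    - [0,-2.3,1]
    - [0,-2.3,1]
    - [0,-2.3,1]
    - [0,-2.3,1]
    - [0,-2.3,1]
    - [0,-2.3,1]
    - [0,-2.3,1]
    - [0,-2.3,1]
    - [0,-2.3,1]
    - [0,-2.3,1]
    - [0,-2,1]
    - [0,0,0]

```text
time: 11.6
tcp_pos: [0.492, 0.292, 0.2532]
tcp_rot: [-1.598, -0.012, 0.223]
wrist_force: [0.3, -0.8, 0.4]
finger_gap: 0.581
```

Run:
```python
from plan import *
st();rows(np.array([.4834,.3197,.205]),toolR(12.9))
for n in("scene","top"):
    p,d=camera(n); np.save(n+"6rgb.npy",p);np.save(n+"6d.npy",d)
    u,v=px(n,rack()[1]).astype(int); cv2.imwrite(f"pics/{n}6.png",cv2.resize(p[max(0,v-45):v+50,u-65:u+65,::-1],None,fx=6,fy=6,interpolation=2))
```

```text
t 11.6 p [492.  292.  253.2] rpy [-91.55  -0.67  12.79] F [ 0.3 -0.8  0.4] Ftool [ 0.1 -0.3 -0.9] T [-0.02 -0.03 -0.01] gap 49.6
k 2 rot/row [ 0.78 -0.06  0.33] dist 56.3
[[-1.4, 23.7, 15.1], [-1.3, 23.9, 14.8]]
```

View pics/scene6.png

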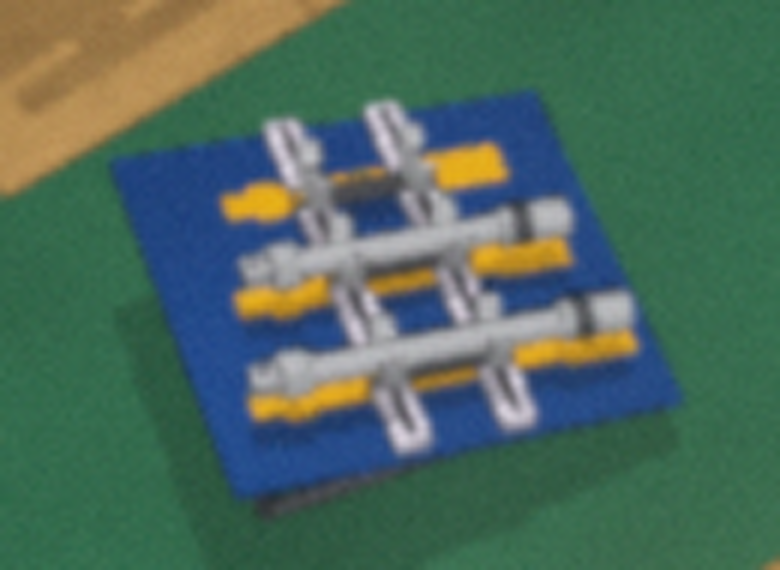

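View pics/top6.png

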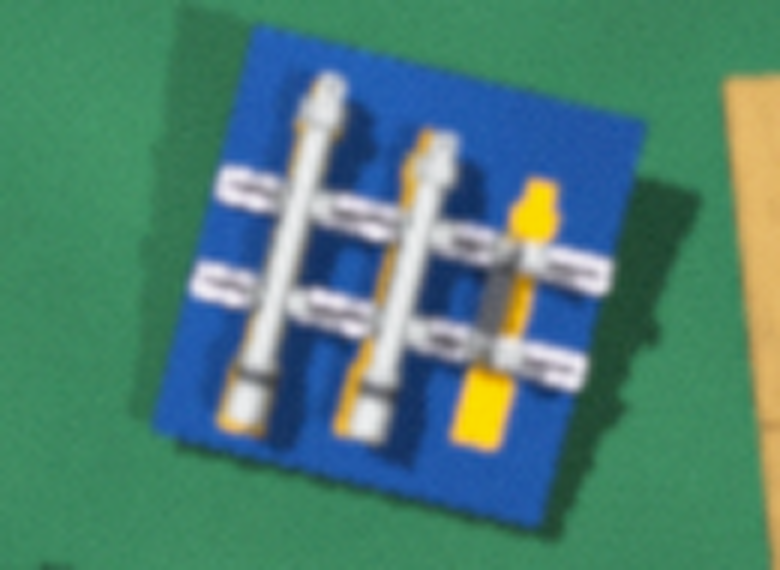

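Both crops show the long bar in its lane with the drive at the top, parallel to the mid bar. I'll check its seating with depth, mid bar as reference.

```bash
cat > chk.py <<'E'
import sys
from plan import *
tag=sys.argv[1]
for n in("top","scene"):
    d=np.load(n+tag+"d.npy"); im=np.load(n+tag+"rgb.npy").astype(int)
    K,Rc,t=cam(n);R,o=rack()
    vs,us=np.mgrid[60:260,80:420]; z=d[60:260,80:420]
    pc=np.stack([(us-K[0,2])/K[0,0]*z,(vs-K[1,2])/K[1,1]*z,z],-1).reshape(-1,3)
    q=((pc-t)@Rc-o)@R*1000; c=im[60:260,80:420].reshape(-1,3)
    ok=(z.ravel()>0)&(abs(q[:,0])<118)&(abs(q[:,1])<112)
    bl=ok&(c[:,2]>c[:,0]*1.8)&(c[:,2]>100); pl=np.median(q[bl,2]); print(n,"plate z",pl.round(1),bl.sum())
    sat=c.max(1)-c.min(1)
    for nm,y0,hx in(("long",68,60),("mid",0,50),("short",-54,38)):
        s=ok&(abs(q[:,1]-y0)<13)&(sat<40)&(c.mean(1)>110)&(q[:,2]-pl>18)
        r=[]
        for a in np.linspace(-hx,hx,5):
            k=s&(abs(q[:,0]-a)<8)
            r.append((int(a),np.percentile(q[k,2],70).round(1)-pl.round(1) if k.sum()>3 else None,np.mean(q[k,1]).round(1) if k.sum()>3 else None))
        e=q[ok&(abs(q[:,1]-y0)<13)&(sat<40)&(c.mean(1)>100)&(q[:,2]-pl>15),0]
        print(nm,[tuple(map(lambda w:None if w is None else float(round(w,1)),x)) for x in r],"x",e.min().round(1) if len(e) else None,e.max().round(1) if len(e) else None)
E
python3 chk.py 6
```

```text
top plate z 1.3 2362
long [(-60.0, 33.6, 69.6), (-30.0, 33.9, 68.1), (0.0, 30.4, 69.4), (30.0, 32.5, 68.0), (60.0, 33.0, 69.8)] x -101.3 94.9
mid [(-50.0, 32.9, -0.1), (-25.0, 33.6, 1.0), (0.0, 30.6, 0.4), (25.0, 32.5, -0.3), (50.0, 35.1, -0.2)] x -95.2 78.6
short [(-38.0, 33.1, -55.1), (-19.0, 30.9, -54.3), (0.0, None, None), (19.0, 33.0, -53.1), (38.0, None, None)] x -39.7 31.4
scene plate z -1.1 1755
long [(-60.0, 33.2, 73.6), (-30.0, 32.9, 68.9), (0.0, 31.1, 73.6), (30.0, 32.5, 69.8), (60.0, 31.0, 73.2)] x -100.9 100.3
mid [(-50.0, 31.1, 5.7), (-25.0, 32.2, 1.0), (0.0, 30.9, 4.8), (25.0, 32.1, 1.3), (50.0, 32.8, 5.2)] x -92.0 83.1
short [(-38.0, 30.7, -60.6), (-19.0, 30.1, -55.8), (0.0, None, None), (19.0, 31.5, -57.5), (38.0, 31.6, -56.1)] x -33.8 37.0
```

Long-bar heights match the mid bar in both views, so it is home. Now the short bar.

>>> send_rows:
  jaw: [50,50,50,50,50]
  delta_pos:
    - [0,10,8]
    - [-1,14,8]
    - [0,10,6]
    - [0,0,0]
    - [0,0,0]
  rotation:
    - [0.8,0,0.3]
    - [0.4,0,0.3]
    - [0,0,0]
    - [0,0,0]
    - [0,0,0]

```text
time: 12.2
tcp_pos: [0.4895, 0.3039, 0.216]
tcp_rot: [-1.581, -0.001, 0.206]
wrist_force: [0.9, -0.1, 0.6]
finger_gap: 0.585
```

Run:
```python
from plan import *
st();rows(np.array([.4834,.3197,.178]),toolR(12.9),step=9)
```

```text
t 12.2 p [489.5 303.9 216. ] rpy [-9.056e+01 -3.000e-02  1.178e+01] F [ 0.9 -0.1  0.6] Ftool [ 0.9 -0.6 -0.3] T [0.02 0.02 0.05] gap 50.0
k 5 rot/row [ 0.11 -0.22  0.01] dist 41.6
[[-0.5, 7.6, 3.4], [-0.5, 7.6, 3.4], [-0.5, 7.6, 3.4], [-0.5, 7.6, 3.4], [-0.5, 7.6, 3.4]]
```

>>> send_rows:
  jaw: [50,50,50,50,50,50]
  delta_pos:
    - [-2,4,10]
    - [0,8,5]
    - [0,8,0]
    - [0,4,0]
    - [0,0,0]
    - [0,0,0]
  rotation:
    - [0.5,-1,0]
    - [0,0,0]
    - [0,0,0]
    - [0,0,0]
    - [0,0,0]
    - [0,0,0]

```text
time: 12.8
tcp_pos: [0.4839, 0.3195, 0.1897]
tcp_rot: [-1.571, -0.0, 0.225]
wrist_force: [0.2, 0.0, -0.4]
finger_gap: 0.587
```

Run:
```python
from plan import *
st();rows(np.array([.4834,.3197,.178]),toolR(12.9),step=9)
```

```text
t 12.8 p [483.9 319.5 189.7] rpy [-9.002e+01 -2.000e-02  1.289e+01] F [ 0.2  0.  -0.4] Ftool [ 0.2  0.4 -0. ] T [ 0.01 -0.05 -0.02] gap 50.1
k 2 rot/row [ 0.01 -0.    0.01] dist 11.7
[[-0.2, 5.8, 0.1], [-0.2, 5.8, 0.1]]
```

>>> send_rows:
  jaw: [50,50,50,30,10,10,10,10,10]
  delta_pos:
    - [0,6,0]
    - [0,4,0]
    - [0,0,0]
    - [0,0,0]
    - [0,0,0]
    - [0,0,0]
    - [0,0,0]
    - [0,0,0]
    - [0,0,0]
  rotation:
    - [0,0,0]
    - [0,0,0]
    - [0,0,0]
    - [0,0,0]
    - [0,0,0]
    - [0,0,0]
    - [0,0,0]
    - [0,0,0]
    - [0,0,0]

```text
time: 13.7
tcp_pos: [0.4846, 0.319, 0.1796]
tcp_rot: [-1.571, -0.002, 0.224]
wrist_force: [0.3, -0.8, -1.5]
finger_gap: 0.157
```

Run:
```python
from plan import *
st()
```

```text
t 13.7 p [484.6 319.  179.6] rpy [-90.01  -0.12  12.82] F [ 0.3 -0.8 -1.5] Ftool [ 0.1  1.5 -0.8] T [ 0.01 -0.02  0.02] gap 13.4
```

>>> send_rows:
  jaw: [10,10,10,10,10,10]
  delta_pos:
    - [0,-10,0]
    - [0,-30,0]
    - [0,-40,0]
    - [0,-30,0]
    - [0,-10,0]
    - [0,0,0]
  rotation:
    - [0,0,0]
    - [0,0,0]
    - [0,0,0]
    - [0,0,0]
    - [0,0,0]
    - [0,0,0]

```text
time: 14.3
tcp_pos: [0.4825, 0.3177, 0.3024]
tcp_rot: [-1.574, 0.005, 0.224]
wrist_force: [-0.5, -0.8, -2.2]
finger_gap: 0.162
```

Run:
```python
from plan import *
st(); rows(*rackT(0,-.055,.09),n=15)
for n in("scene",):
    p,d=camera(n); cv2.imwrite(f"pics/{n}7.png",cv2.resize(p[150:300,200:400,::-1],None,fx=3,fy=3,interpolation=2))
```

```text
t 14.3 p [482.5 317.7 302.4] rpy [-90.19   0.28  12.82] F [-0.5 -0.8 -2.2] Ftool [-0.7  2.2 -0.6] T [-0.05 -0.03 -0.02] gap 13.8
k 15 rot/row [-0.16  1.68 -0.8 ] dist 587.8
[[-6.8, 0.5, -38.6], [-5.7, 0.5, -38.8], [-4.5, 0.6, -38.9], [-3.4, 0.6, -39.0], [-2.3, 0.7, -39.1], [-1.1, 0.8, -39.2], [-0.0, 0.9, -39.2], [1.1, 1.0, -39.2], [2.3, 1.1, -39.1], [3.4, 1.3, -39.0], [4.5, 1.4, -38.9], [5.6, 1.6, -38.7], [6.7, 1.8, -38.6], [7.8, 2.0, -38.3], [8.9, 2.2, -38.1]]
```

View pics/scene7.png

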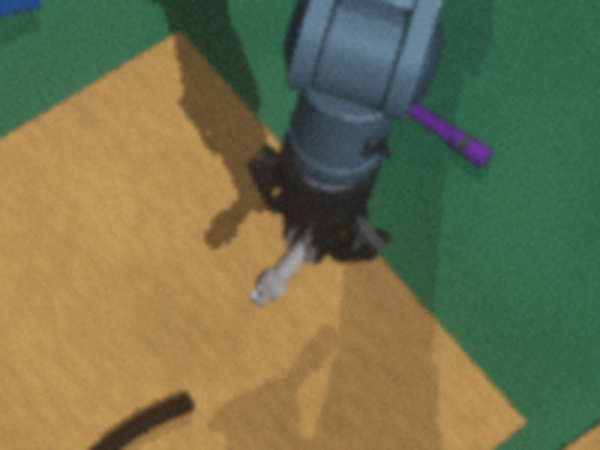

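The crop shows the short chrome bar held, drive at (262,295), with the rest hidden by the gripper. The purple look-alike is untouched. Moving over the rack in two calls.

>>> send_rows:
  jaw: [10,10,10,10,10,10,10,10,10,10]
  delta_pos:
    - [-7,-5,-30]
    - [-6,0,-42]
    - [-5,0,-44]
    - [-3,0,-44]
    - [-2,0,-44]
    - [-1,0,-44]
    - [0,0,-44]
    - [1,0,-42]
    - [2,0,-40]
    - [3,0,-36]
  rotation:
    - [0,1.7,-0.8]
    - [0,1.7,-0.8]
    - [0,1.7,-0.8]
    - [0,1.7,-0.8]
    - [0,1.7,-0.8]
    - [0,1.7,-0.8]
    - [0,1.7,-0.8]
    - [0,1.7,-0.8]
    - [0,1.7,-0.8]
    - [0,1.7,-0.8]

```text
time: 15.35
tcp_pos: [0.4923, -0.1002, 0.2875]
tcp_rot: [-1.562, -0.107, -0.066]
wrist_force: [1.0, 0.4, -2.4]
finger_gap: 0.16
```

Run:
```python
from plan import *
st();inrack(); rows(*rackT(0,-.055,.085))
```

```text
t 15.35 p [ 492.3 -100.2  287.5] rpy [-89.51  -6.12  -3.8 ] F [ 1.   0.4 -2.4] Ftool [0.7 2.5 0.5] T [0.02 0.1  0.04] gap 13.7
bar in rack mm [-73.2 110.1  92.7] Frack [ 0.4  0.6 -2.5] Track [0.01 0.1  0.04] roterr [-1.85  8.5  -5.91]
k 4 rot/row [-0.46  2.12 -1.48] dist 170.6
[[7.9, -0.8, -41.9], [9.5, -0.2, -41.6], [11.0, 0.4, -41.2], [12.5, 1.0, -40.8]]
```

>>> send_rows:
  jaw: [10,10,10,10,10,10,10]
  delta_pos:
    - [8,0,-36]
    - [9,0,-36]
    - [10,0,-30]
    - [10,0,-20]
    - [6,0,-10]
    - [0,0,0]
    - [0,0,0]
  rotation:
    - [-0.5,2,-1.4]
    - [-0.5,2,-1.4]
    - [-0.5,2,-1.4]
    - [-0.4,1.6,-1.2]
    - [0,0,0]
    - [0,0,0]
    - [0,0,0]

```text
time: 16.05
tcp_pos: [0.5094, -0.2468, 0.2798]
tcp_rot: [-1.58, -0.175, -0.217]
wrist_force: [-0.1, 0.6, -1.5]
finger_gap: 0.155
```

Run:
```python
from plan import *
st();inrack(); rows(*rackT(0.001,-.055,.055),step=12)
```

```text
t 16.05 p [ 509.4 -246.8  279.8] rpy [-90.54 -10.05 -12.41] F [-0.1  0.6 -1.5] Ftool [-0.4  1.5  0.5] T [ 0.08  0.22 -0.03] gap 13.2
bar in rack mm [-15.9 -35.   74.2] Frack [-0.5  0.5 -1.5] Track [ 0.03  0.23 -0.04] roterr [ 0.53  0.03 -1.95]
k 3 rot/row [ 0.18  0.01 -0.65] dist 31.0
[[4.0, 6.3, -7.1], [3.9, 6.3, -7.1], [3.8, 6.4, -7.2]]
```

>>> send_rows:
  jaw: [10,10,10,10,10]
  delta_pos:
    - [5,2,-7]
    - [4,5,-6]
    - [3,6,-4]
    - [0,0,0]
    - [0,0,0]
  rotation:
    - [0.2,0,-0.7]
    - [0.2,0,-0.7]
    - [0,0,-0.5]
    - [0,0,0]
    - [0,0,0]

```text
time: 16.55
tcp_pos: [0.5212, -0.2624, 0.2665]
tcp_rot: [-1.569, -0.207, -0.208]
wrist_force: [0.3, 0.5, -2.6]
finger_gap: 0.157
```

Run:
```python
from plan import *
st();inrack(); rows(*rackT(0.001,-.055,.052),step=12)
```

```text
t 16.55 p [ 521.2 -262.4  266.5] rpy [-89.9  -11.86 -11.94] F [ 0.3  0.5 -2.6] Ftool [-0.4  2.6  0.5] T [ 0.05  0.32 -0.06] gap 13.4
bar in rack mm [  1.1 -45.6  58.1] Frack [-0.4  0.5 -2.6] Track [-0.03  0.33 -0.05] roterr [-0.2   0.48 -0.14]
k 1 rot/row [-0.2   0.48 -0.14] dist 10.7
[[-0.5, 6.1, -8.8]]
```

>>> send_rows:
  jaw: [10,10,10,10]
  delta_pos:
    - [-1,3,-7]
    - [0,3,0]
    - [0,0,0]
    - [0,0,0]
  rotation:
    - [-0.2,0.4,0]
    - [0,0,0]
    - [0,0,0]
    - [0,0,0]

```text
time: 16.95
tcp_pos: [0.5198, -0.2696, 0.26]
tcp_rot: [-1.571, -0.207, -0.216]
wrist_force: [-0.4, 0.3, -2.6]
finger_gap: 0.159
```

Run:
```python
from plan import *
st();inrack()
for n in("scene","top"):
    p,d=camera(n)
    u,v=px(n,rack()[1]).astype(int); cv2.imwrite(f"pics/{n}8.png",cv2.resize(p[max(0,v-45):v+50,u-65:u+65,::-1],None,fx=6,fy=6,interpolation=2))
```

```text
t 16.95 p [ 519.8 -269.6  260. ] rpy [-90.01 -11.85 -12.36] F [-0.4  0.3 -2.6] Ftool [-0.9  2.4  0.2] T [ 0.04  0.24 -0.01] gap 13.6
bar in rack mm [ -0.1 -53.5  51.7] Frack [-1.   0.2 -2.4] Track [-0.01  0.25 -0.01] roterr [-0.01  0.07 -0.15]
```

View pics/scene8.png

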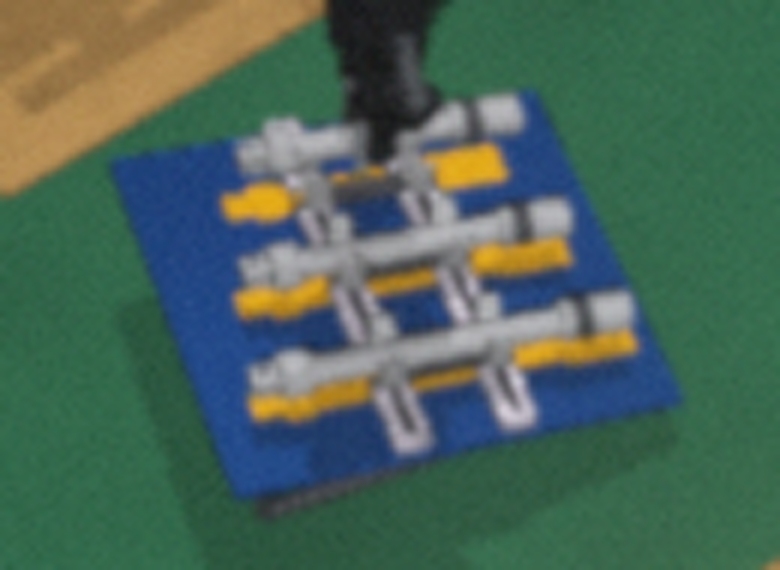

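The crop shows the short bar over the upper (right) lane with both bars below it undisturbed and the clips at (318,190) and (415,170). Lowering it to feel for the mouth.

>>> send_rows:
  jaw: [10,10,10,10,10]
  delta_pos:
    - [0,3,-1]
    - [0,3,0]
    - [0,3,0]
    - [0,2,0]
    - [0,0,0]
  rotation:
    - [0,0,0]
    - [0,0,0]
    - [0,0,0]
    - [0,0,0]
    - [0,0,0]

```text
time: 17.55
tcp_pos: [0.5223, -0.2705, 0.2485]
tcp_rot: [-1.57, -0.207, -0.215]
wrist_force: [-0.9, -0.2, -1.5]
finger_gap: 0.158
```

Run:
```python
from plan import *
inrack()
```

```text
bar in rack mm [  0.2 -53.7  39.9] Frack [-1.1 -0.3 -1.3] Track [0.01 0.31 0.02] roterr [-0.05  0.13 -0.13]
```

>>> send_rows:
  jaw: [10,10,10,10]
  delta_pos:
    - [0,2,-0.5]
    - [0,2,0]
    - [0,0,0]
    - [0,0,0]
  rotation:
    - [0,0,0]
    - [0,0,0]
    - [0,0,0]
    - [0,0,0]

```text
time: 17.95
tcp_pos: [0.5232, -0.2716, 0.2443]
tcp_rot: [-1.571, -0.208, -0.215]
wrist_force: [-0.1, -0.1, -2.5]
finger_gap: 0.155
```

Run:
```python
from plan import *
inrack()
```

```text
bar in rack mm [  0.4 -54.6  35.6] Frack [-0.6 -0.1 -2.4] Track [-0.03  0.29 -0.01] roterr [-0.02  0.12 -0.11]
```

>>> send_rows:
  jaw: [10,10,10]
  delta_pos:
    - [-0.5,2,0]
    - [0,1,0]
    - [0,0,0]
  rotation:
    - [0,0,0]
    - [0,0,0]
    - [0,0,0]

```text
time: 18.25
tcp_pos: [0.5233, -0.2721, 0.2434]
tcp_rot: [-1.569, -0.208, -0.216]
wrist_force: [-0.7, 0.3, -2.0]
finger_gap: 0.16
```

Run:
```python
from plan import *
inrack()
```

```text
bar in rack mm [  0.6 -54.9  34.6] Frack [-1.2  0.1 -1.8] Track [-0.01  0.4  -0.03] roterr [-0.11  0.04 -0.06]
```

>>> send_rows:
  jaw: [10,10,10]
  delta_pos:
    - [-0.5,3,0]
    - [-0.5,4,0]
    - [-0.5,5,0]
  rotation:
    - [0,0,0]
    - [0,0,0]
    - [0,0,0]

```text
time: 18.55
tcp_pos: [0.5251, -0.2738, 0.2397]
tcp_rot: [-1.563, -0.212, -0.218]
wrist_force: [-9.7, 4.5, 18.7]
finger_gap: 0.159
```

Run:
```python
from plan import *
inrack()
```

```text
bar in rack mm [  2.5 -55.1  30.6] Frack [-6.3  2.3 20.5] Track [0.66 1.42 0.05] roterr [-0.46 -0.05  0.14]
```

>>> send_rows:
  jaw: [10,10]
  delta_pos:
    - [-1.5,5,0.5]
    - [-1,6,0]
  rotation:
    - [-0.4,0,0]
    - [0,0,0]

```text
time: 18.75
tcp_pos: [0.5268, -0.2733, 0.2332]
tcp_rot: [-1.566, -0.218, -0.218]
wrist_force: [-17.9, 7.1, 37.7]
finger_gap: 0.157
```

Run:
```python
from plan import *
inrack()
```

```text
bar in rack mm [  3.5 -54.9  23.9] Frack [-10.7   3.1  40.9] Track [0.56 2.45 0.  ] roterr [-0.24 -0.06  0.47]
```

>>> send_rows:
  jaw: [10,10,10]
  delta_pos:
    - [-1,5,0]
    - [-1,0,0]
    - [0,-0.5,0]
  rotation:
    - [0,0,0]
    - [0,0,0]
    - [0,0,0]

```text
time: 19.05
tcp_pos: [0.5259, -0.2739, 0.2343]
tcp_rot: [-1.561, -0.219, -0.219]
wrist_force: [3.8, -2.3, -11.6]
finger_gap: 0.161
```

Run:
```python
from plan import *
inrack()
```

```text
bar in rack mm [  3.3 -54.9  25.1] Frack [  1.7  -1.4 -12.2] Track [-0.27 -0.15 -0.04] roterr [-0.53 -0.11  0.57]
```

>>> send_rows:
  jaw: [13,20,36,36,36,36,36,36,36]
  delta_pos:
    - [0,1,0]
    - [0,0,0]
    - [0,0,0]
    - [0,0,0]
    - [0,-10,0]
    - [0,-20,0]
    - [0,-30,0]
    - [0,-30,0]
    - [0,-20,0]
  rotation:
    - [0,0,0]
    - [0,0,0]
    - [0,0,0]
    - [0,0,0]
    - [0,0,0]
    - [0,0,0]
    - [0,0,0]
    - [0,0,0]
    - [0,0,0]

```text
time: 19.95
tcp_pos: [0.5019, -0.2694, 0.3417]
tcp_rot: [-1.562, -0.213, -0.218]
wrist_force: [-0.1, 0.4, -0.1]
finger_gap: 0.424
```

>>> send_rows:
  jaw: [36,36,36,36,36,36,36,36]
  delta_pos:
    - [-10,-10,20]
    - [-10,0,40]
    - [-10,0,45]
    - [-10,0,45]
    - [-5,0,40]
    - [0,0,30]
    - [0,0,10]
    - [0,0,0]
  rotation:
    - [0,0,0]
    - [0,0,0]
    - [0,0,0]
    - [0,0,0]
    - [0,0,0]
    - [0,0,0]
    - [0,0,0]
    - [0,0,0]

```text
time: 20.75
tcp_pos: [0.5078, -0.033, 0.355]
tcp_rot: [-1.562, -0.236, -0.229]
wrist_force: [0.8, -0.8, 0.1]
finger_gap: 0.422
```

```bash
python3 - <<'E'
from plan import *
st()
for n in("scene","top"):
    p,d=camera(n); np.save(n+"9rgb.npy",p);np.save(n+"9d.npy",d)
    cv2.imwrite(f"pics/{n}9f.png",p[:,:,::-1])
    u,v=px(n,rack()[1]).astype(int); cv2.imwrite(f"pics/{n}9.png",cv2.resize(p[max(0,v-45):v+50,u-65:u+65,::-1],None,fx=6,fy=6,interpolation=2))
E
python3 chk.py 9
```

```text
t 20.75 p [507.8 -33.  355. ] rpy [-89.5  -13.52 -13.13] F [ 0.8 -0.8  0.1] Ftool [ 1.   0.2 -0.6] T [0.   0.22 0.01] gap 36.0
top plate z 1.3 1728
long [(-60.0, None, None), (-30.0, None, None), (0.0, None, None), (30.0, 32.5, 67.5), (60.0, 32.0, 69.7)] x 2.8 94.5
mid [(-50.0, 33.4, 0.1), (-25.0, 32.0, 0.2), (0.0, 32.4, 0.6), (25.0, 32.5, -0.3), (50.0, 33.2, -0.3)] x -94.1 78.1
short [(-38.0, 32.2, -54.0), (-19.0, 32.8, -53.7), (0.0, 33.3, -52.5), (19.0, 33.6, -53.6), (38.0, 33.0, -53.4)] x -80.8 68.8
scene plate z -1.1 1469
long [(-60.0, 31.1, 73.3), (-30.0, 32.0, 68.7), (0.0, 30.6, 73.3), (30.0, 32.6, 69.4), (60.0, 31.1, 73.1)] x -72.8 99.5
mid [(-50.0, 32.3, 4.5), (-25.0, 32.1, 0.8), (0.0, 30.9, 5.1), (25.0, 31.7, 0.1), (50.0, 31.0, 4.2)] x -87.8 83.3
short [(-38.0, 32.3, -50.9), (-19.0, 32.3, -51.6), (0.0, 30.3, -49.9), (19.0, 32.0, -51.7), (38.0, 32.8, -51.0)] x -77.3 73.0
```

View pics/scene9.png

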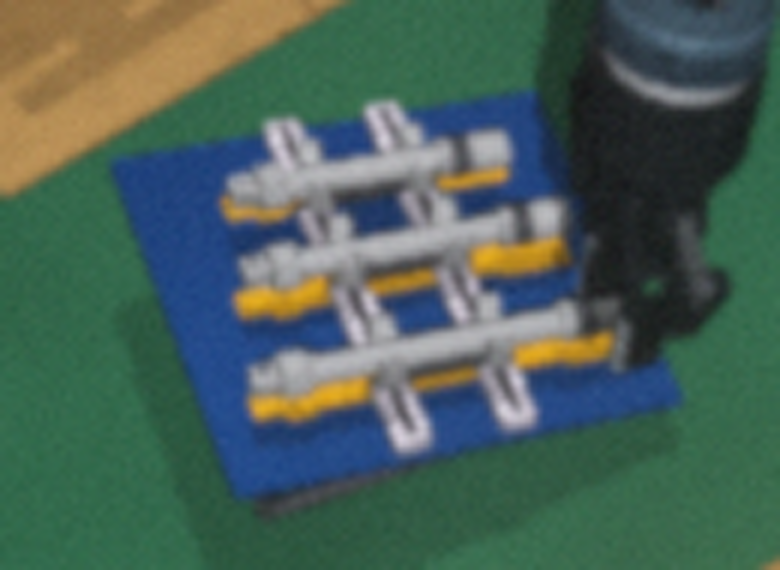

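View pics/top9.png

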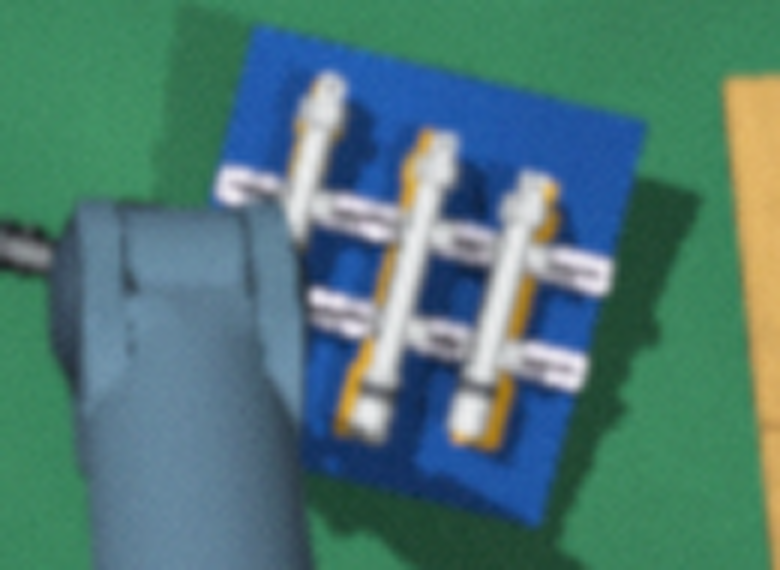

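View pics/top9f.png

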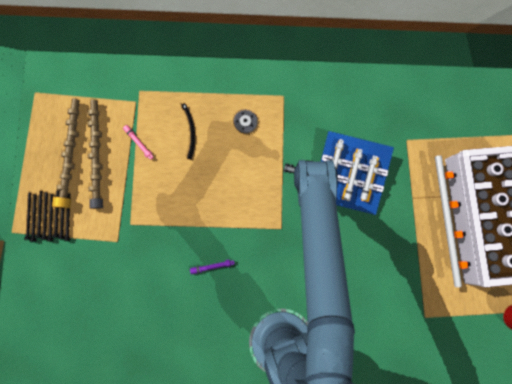

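Both crops show all three bars level in their lanes with the drives at the top. The full top view shows the sprocket (246,121), guide (189,132) and both look-alikes where they were. Short-bar heights are within about 1 mm of the mid bar at both ends. I'll let the arm settle and hand in.

>>> send_rows:
  jaw: [36,36,36]
  delta_pos:
    - [0,0,0]
    - [0,0,0]
    - [0,0,0]
  rotation:
    - [0,0,0]
    - [0,0,0]
    - [0,0,0]

```text
time: 21.15
tcp_pos: [0.5068, -0.0415, 0.3548]
tcp_rot: [-1.564, -0.235, -0.243]
wrist_force: [-0.0, -0.3, 0.1]
finger_gap: 0.419
```

Run:
```python
from plan import *
st(); print(job_done())
```

```text
t 21.15 p [506.8 -41.5 354.8] rpy [-89.63 -13.48 -13.93] F [-0.  -0.3  0.1] Ftool [ 0.1 -0.1 -0.3] T [0.03 0.24 0.05] gap 35.8
the job is handed in; nothing more can be done
None
```

Both extension bars are back in the rack, long first and then short, each in its own lane with the square drive at the top. I handed the job in at 21 s; no verdict was reported.

- **Finding the clips:** I lowered each bar gently until it met the clip mouths. The long bar's clips sat about 2 to 3 mm left of the lane middle, and the short bar's about 11 mm left.
- **Seated in the clips:** Each bar ended about 24 mm above the plate, and the clips held against a gentle upward pull of 12 to 16 N.
- **Depth check:** Each bar's height along its shaft matched the mid bar within the noise, about 1 to 2 mm. For the long bar this was done before I fetched the short one; in the last top view the arm hides its lower half.
- **Other items:** The mid bar, sprocket, chain guide and the pink and purple look-alikes look unmoved in the last pictures.

- **Pressing force:** The press on the long bar read about 65 N at the wrist for a moment as it bottomed on the saddle, and about 41 N was the highest reading for the short bar. Both are more than the clips needed, but under the 120 N limit.
- **Position up the slope:** The long bar sits about 4 mm further up than its nominal position, and the short bar about 2 mm.
- **Camera disagreement:** My first camera estimates of the clip positions differed by about 3 mm between the two views, so I went by feel.

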